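# Put the tea tin away in the stayed-lid tea chest

## Robot

A 6-joint arm with a two-finger parallel gripper is mounted at the origin on the work surface. World frame = base frame: x ahead of the robot, y to its left, z up, the work surface at z = 0. Lengths are in m, angles in degrees, forces in N, time in s.
With the tool pointing down it reaches from about 0.35 to 0.875 m from the base axis. Payload 4.2 kg.
Tool frame: the origin (TCP) lies on the centre line of the jaws, within the pads' length; the fingertips stand 19 mm ahead of it and the grasp point (between the pads) is the TCP; z points along the fingers, y is the line along which they close (so a half turn about z gives the same grasp; the last joint's range is limited). The gripper opens to 87 mm and grips with 3 to 60 N. Pads are 19 mm wide; open, the fingers measure 117 mm over their backs; the gripper's body (75 mm by 190 mm) begins 51 mm behind the grasp point.
Start: joints at [-52.105, 22.042, 0.453, 0, -68.411, -14.817], TCP at [0.245, -0.575, 0.242] pointing down, gripper open.
Joint ranges: [-179.83, 179.83], [-69.29, 118.12], [-61.27, 80.66], [-181.25, 117.63], [-171.15, -9.14], [-177.46, 177.46]. Speed limits (degrees/s): [159.86, 159.86, 180, 180, 180, 180].

## Interface

Orientations are given as a 3x3 rotation matrix whose columns are the frame's x, y, z axes.
In Python, from station import sense, capture, finish_job, search_frame, masks_of gives the robot as it stands.
- The arm moves only by the tool drive_tool, never from a script. Its argument "rows" is a list of rows, each a list of 7 numbers: the opening in per cent of the stroke, from 0 (shut) to 100 (fully open), then the shift along the world's x, y, z in mm, then the turn, a rotation vector about the world's x, y, z in rad. In form: [[fingers, dx, dy, dz, wx, wy, wz], ...]. A call has 1 to 5 rows; each row shifts and turns the commanded pose from where the row before left it; what a row does not reach is not made up. A row lasts 1/12 s, in which the tool goes at most 41.7 mm and 7.16 degrees, less where a joint would pass 70% of its speed; a pose out of reach is approached as far as the arm can. A call is refused whole if a number of a shift passes 41.7 or a number of a turn 0.125, either way. A call with a gripper value outside its range is refused whole. The fingers move at their own pace and stop on an object; the grip force is fixed at half the most. Time passes only in rows, so rows that do not move let the fingers close. It gives the time, the measured TCP pose, the force, the opening and the grip force at its end, in the units of the state.
- sense(): the state, without advancing time (a new reading comes with each control period).
- capture(name): name is "side" or "top"; returns a dict with "frame" (384x512x3 uint8, red, green, blue), "z_map" (384x512 float32, m along the optical axis (not along the pixel's ray), 0 where there is no reading), "fx", "fy", "cx", "cy" (pixels), "R" (3x3) and "t" (3): a world point X has camera coordinates R X + t. Camera axes: x right, y down, z forward; pixel columns grow to the right and rows downward; lengths in m; the calibration is good to about 2 mm. A picture is of the moment at which its call begins.
- finish_job(): hands the job in; it is judged then, once.
Trained networks look in a picture, given as the dict that the camera call returned (one of the last four; its "shot" number tells which), for a name from the list of things; names that differ only in an ending like _2 or _b are one class to them, and where a whole thing is asked for, a point or a joint stands for the part that bears it (a point fixed in the world has none). Each returns a list of dicts, best first, with "p" (0 to 1); they miss things now and then, are a little off and sometimes report something else, mostly with a low value. They report only what shows in the picture. A call takes as long as a camera call. They do not tell look-alikes from the thing itself.
- search_frame(label, picture): "xy" ([column, row] in pixels, amid what is visible of it).
- masks_of(label, picture): "region" (384x512 bool, what is visible of it) and "xy" ([column, row] in pixels, amid what is visible of it).
The state is a dict: "time_s": time; "joints": joint angles; "joint_velocities": joint speeds; "effort": joint torques, N m; "tcp_pos": TCP position; "ee_rot": TCP orientation; "wrist_force": force on the tool from outside, world axes, zero at the start; "moment": the same for the moment, N m; "gripper_width": opening from 0.0 (shut) to 1.0 (fully open); "gripper_force": force on a finger pad.
Only numpy, scipy, OpenCV 4.12 (cv2) and the standard library are available. Lean on these libraries where they do the work, as an engineer would, in place of code of your own. Each camera call takes 0.05 s, during which the arm holds its last target. There are 200 camera calls.

## Task

Put the tea tin away in the tea chest: raise the chest's lid by its front pull until the folding stay locks and holds it up, then stand the tin upright on the chest's floor. Then press the stay's elbow down to break it, lower the lid gently until it is fully shut over the tin, and let go. Leave the glasses, the teapot and the spoon rest where they stand.

Things in the scene. Friction and masses are not known exactly. Their poses are not given: they have to be found in the camera images.
- chest_floor (a point): Centre of the inner floor (8 mm above the table) of the tea chest: fixed pale wooden box, 180 x 260 x 105 mm high, 8 mm walls, inside 164 x 244 x 97 mm deep. Axes: z up, x from its front (towards the robot) to its hinge side, y along its width to the stay's side. The stay moves in the plane y = +105 mm and sweeps y from 90 to 120 mm inside the chest: keep things off there.
- lid_hinge (a point): Mid-point of the lid's hinge line, at the chest's far top edge (105 mm above the table); axes as the chest's, the hinge line runs along its y.
- lid_pull (a point): Centre of the steel barrel pull on the middle of the lid's front edge: 20 mm diameter, 44 mm long, axis parallel to the hinge, on a stem 14 mm wide; 30 mm in front of the chest's front face when shut, 210 mm from the hinge line. Moves with the lid (pale wood, 182 x 260 x 12 mm, 0.4 kg).
- lid (a joint): Lid angle in rad: 0 shut, about 1.42 (81 degrees) with the stay straight, where it goes no further; locked it rests at 1.38 to 1.41. The hinge is stiff (0.2 N m friction) and damped: left above 0.7 rad the lid stays put, give or take 0.1 rad; below, it sinks slowly and may stop ajar, so bring it right down.
- stay_elbow (a point): Centre of the folding stay's elbow: steel barrel, 18 mm diameter, 26 mm long along the chest's y, joining two flat 85 mm bars, one pivoted on the chest's wall near the front, one on the lid. Lid shut: hangs inside. Locked: 40 mm above the rim, bulging up and frontwards; pressed 40 mm down and towards the hinge (32 degrees off vertical; 2 to 5 N) it stays broken; pressed less, it springs back.
- stay (a joint): Elbow angle of the stay in rad: about 0 folded (lid shut), 2.14 straight, 2.44 at its over-centre stop; locked it rests at 2.3 to 2.44. A light spring pushes the elbow over centre when the lid is raised fully; ease the lid back to seat it. While it is over centre the lid cannot be lowered.
- tin_center (a point): Centre (half-way up) of the tea tin, an upright steel cylinder of 58 mm diameter and 84 mm height with a lid seam near its top, about 0.2 kg; its z axis points up. It starts on the red tray (5 mm floor).
- tray: Red plastic tray, fixed, 250 x 250 mm, 18 mm high, origin under its centre. The tin stands in the half nearer the robot, the two glasses in the far half.
- glass0: Tulip tea glass on the tray, 58 mm wide, 90 mm high, origin under its foot. Leave it alone.
- glass1: The other tulip glass, the same. Leave it alone.
- teapot: Tall aluminium teapot, 212 mm high, 124 mm wide without spout and handle, beyond the chest and the tray; origin under its centre. Leave it alone.
- spoon_rest: White ceramic spoon rest, round dish of 85 mm with a 60 mm tail towards the robot, 16 mm high, on the table near the robot; origin under the dish. Leave it alone.
Things that resemble listed ones, but are neither listed nor needed, are in the scene too. Leave any blue or yellow look-alike of the part that bears tin_center alone.

How it is judged (in metres and radians):
On the way, in this order (a step that is already met when the one before it is completed fails the run):
1. the lid is up and its stay is locked over centre (value of joint lid above 1.3 rad and value of joint stay above 2.22 rad), for 0.3 s.
2. the tin stands upright on the chest's floor, let go, with the lid still locked up (value of joint stay above 2.18 rad and x of tin_center in the frame of chest_floor between -0.082 and 0.082 m and y of tin_center in the frame of chest_floor between -0.122 and 0.122 m and z of tin_center in the frame of chest_floor below 0.046 m and angle between tin_center's own z axis and vertical below 0.1 rad and contact force between the fingers and tin below 0.1 N), for 0.2 s.
3. the stay is broken at its elbow while the lid is still well up (value of joint stay below 1.9 rad and value of joint lid above 0.6 rad), for 0.1 s.
At the end, for the whole second after the job is handed in: The lid is shut (within 0.03 rad), the tin stands upright (within 0.1 rad) on the floor inside the chest, the robot touches nothing (value of joint lid below 0.03 rad and x of tin_center in the frame of chest_floor between -0.082 and 0.082 m and y of tin_center in the frame of chest_floor between -0.122 and 0.122 m and z of tin_center in the frame of chest_floor below 0.046 m and angle between tin_center's own z axis and vertical below 0.1 rad).
It fails at once if the lid slams or is let fall (coming down faster than 2 rad/s) (value of joint lid below 1.2 rad and velocity of joint lid below -2 rad/s).
It fails at once if a glass is moved by more than 30 mm or tipped (distance of any of glass0, glass1 from where it was at the start of the episode above 0.03 m or angle between any of glass0, glass1's own z axis and vertical above 0.4 rad).
It fails at once if the teapot or the spoon rest is moved by more than 30 mm or tipped (distance of any of teapot, spoon_rest from where it was at the start of the episode above 0.03 m or angle between teapot's own z axis and vertical above 0.3 rad).
It also fails if it takes over 72 s, if anything falls off the work surface, if the arm or the gripper's body presses on something with over 40 N, if the wrist force passes 120 N, or if a joint passes its speed limit or range.

## Working session

There is one attempt and no reset: what is moved stays moved. The work goes in short steps, Python scripts to look and compute and a tool call to move; the robot and the scene stay as the last step left them, time stands still between calls to the robot, and variables do not carry over. Pictures are saved under pics/ and viewed, at most 10 in all, crops included, and the job is handed in when it is done.

Besides the shell and the picture viewer there is one more tool, called after "Call:" as name(argument=value, ...) on one line, values as JSON. drive_tool: Moves the arm, as the interface text tells. Its arguments: {"type":"object","properties":{"rows":{"type":"array"}},"required":["rows"]}

```bash
mkdir -p pics; ls; cat > h.py <<'E'
import numpy as np, cv2
from station import sense, capture, finish_job, search_frame, masks_of
def P(c,u,v,z=None):
    if z is None: z=c["z_map"][int(round(v)),int(round(u))]
    pc=np.array([(u-c["cx"])/c["fx"]*z,(v-c["cy"])/c["fy"]*z,z]); return c["R"].T@(pc-c["t"])
def cloud(c,m=None):
    z=c["z_map"]; v,u=np.nonzero((z>0) if m is None else (m&(z>0))); d=z[v,u]
    pc=np.c_[(u-c["cx"])/c["fx"]*d,(v-c["cy"])/c["fy"]*d,d]; return (pc-c["t"])@c["R"]
def save(c,n): cv2.imwrite("pics/"+n,c["frame"][:,:,::-1])
E
python3 - <<'E'
from h import *
np.set_printoptions(precision=3,suppress=True)
ims=[]
for n in("top","side"):
    c=capture(n); ims.append(c["frame"].copy()); print(n,c["fx"],"campos",-c["R"].T@c["t"])
    for l in ["lid_pull","lid","stay_elbow","tin_center","tray","glass0","teapot","spoon_rest","chest_floor","lid_hinge"]:
        try:
            for r in masks_of(l,c)[:3]:
                if r["p"]<.2: continue
                X=cloud(c,r["region"]); print(l,round(r["p"],2),np.round(r["xy"]),len(X),"med",np.median(X,0),"lo",np.percentile(X,3,axis=0),"hi",np.percentile(X,97,axis=0))
        except Exception as e: print(l,e)
im=np.vstack(ims)
cv2.imwrite("pics/a.png",cv2.resize(np.hstack(ims),(800,300))[:,:,::-1])
save(dict(frame=ims[0]),"top.png");save(dict(frame=ims[1]),"side.png")
E
```

```text
pics
top 395.5189710220536 campos [ 0.481 -0.043  0.953]
lid_pull 0.62 [143. 192.] 10727 med [0.576 0.189 0.117] lo [0.485 0.066 0.114] hi [0.667 0.309 0.12 ]
lid 0.57 [142. 194.] 10838 med [0.576 0.189 0.117] lo [0.483 0.065 0.113] hi [0.668 0.309 0.12 ]
tin_center 0.9 [384. 226.] 799 med [ 0.514 -0.337  0.083] lo [ 0.489 -0.371  0.004] hi [ 0.54  -0.319  0.086]
tin_center 0.56 [306. 285.] 672 med [ 0.384 -0.165  0.083] lo [ 0.357 -0.193  0.01 ] hi [ 0.408 -0.142  0.086]
tray 0.77 [297. 203.] 8934 med [ 0.572 -0.145  0.005] lo [ 0.462 -0.271  0.002] hi [ 0.699 -0.033  0.018]
tray 0.21 [237. 102.] 3016 med [ 0.77  -0.01   0.151] lo [ 0.733 -0.096  0.038] hi [0.814 0.072 0.201]
glass0 0.9 [330. 165.] 699 med [ 0.66  -0.232  0.054] lo [ 0.63  -0.254  0.006] hi [ 0.68  -0.201  0.096]
teapot 0.71 [236. 101.] 3011 med [ 0.771 -0.009  0.151] lo [ 0.734 -0.093  0.041] hi [0.816 0.073 0.201]
spoon_rest 0.88 [218. 295.] 1352 med [0.357 0.029 0.008] lo [0.277 0.    0.005] hi [0.401 0.073 0.017]
chest_floor 0.79 [147. 195.] 11183 med [0.576 0.183 0.117] lo [0.485 0.059 0.082] hi [0.667 0.308 0.
[... 850 characters left out ...]
103  0.067] lo [ 0.637 -0.123  0.014] hi [ 0.686 -0.072  0.096]
teapot 0.96 [340. 175.] 4450 med [ 0.774 -0.04   0.121] lo [ 0.734 -0.102  0.003] hi [0.824 0.073 0.184]
teapot 0.53 [314. 282.] 1392 med [ 0.656 -0.221  0.065] lo [ 0.63  -0.249  0.018] hi [ 0.679 -0.199  0.096]
spoon_rest 0.91 [144. 218.] 1342 med [0.357 0.03  0.01 ] lo [ 0.277 -0.002  0.007] hi [0.404 0.076 0.018]
chest_floor 0.91 [231. 140.] 8628 med [0.573 0.107 0.118] lo [0.483 0.055 0.008] hi [0.665 0.304 0.12 ]
chest_floor 0.21 [232. 278.] 1408 med [ 0.525 -0.195  0.088] lo [ 0.5   -0.207  0.016] hi [ 0.55  -0.158  0.091]
lid_hinge 0.7 [230. 142.] 8442 med [0.573 0.107 0.118] lo [0.484 0.055 0.014] hi [0.662 0.301 0.12 ]
```

View pics/top.png

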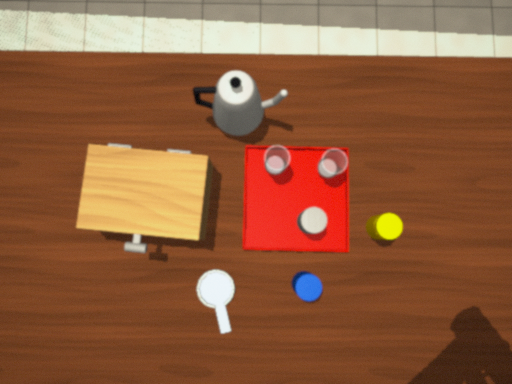

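View pics/side.png

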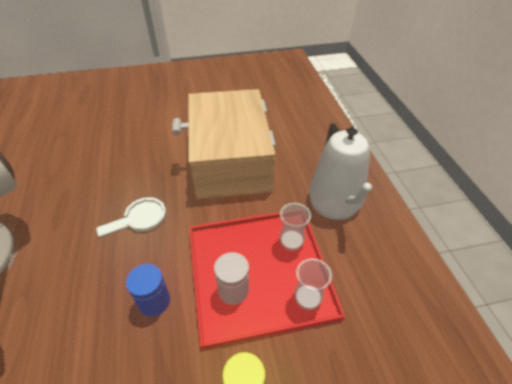

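```bash
python3 - <<'E'
from h import *
np.set_printoptions(precision=3,suppress=True)
for n in("top","side"):
    c=capture(n); X=cloud(c)
    a=X[(X[:,2]>.108)&(X[:,2]<.125)&(X[:,1]>0.03)&(X[:,0]>.47)&(X[:,0]<.69)]
    import cv2
    print(n,"lid rect",cv2.minAreaRect(a[:,:2].astype(np.float32)*1000))
    p=X[(X[:,0]>.41)&(X[:,0]<.475)&(X[:,1]>.12)&(X[:,1]<.26)&(X[:,2]>.04)]
    p=p[p[:,2]>.085]; print("pull",len(p),p.min(0),p.max(0),np.median(p,0),cv2.minAreaRect(p[:,:2].astype(np.float32)*1000))
    t=X[(abs(X[:,0]-.524)<.04)&(abs(X[:,1]+.175)<.045)&(X[:,2]>.075)&(X[:,2]<.1)]
    print("tin",len(t),cv2.minEnclosingCircle(t[:,:2].astype(np.float32)*1000),np.median(t[:,2]))
s=sense();print(s["tcp_pos"],s["ee_rot"],s["time_s"])
E
```

```text
top lid rect ((573.35400390625, 187.97496032714844), (259.9799499511719, 208.669677734375), 85.19803619384766)
pull 225 [0.451 0.175 0.103] [0.474 0.219 0.124] [0.461 0.195 0.119] ((462.1244812011719, 196.8096923828125), (44.11100769042969, 23.106536865234375), 89.43170166015625)
tin 555 ((524.8377075195312, -180.91555786132812), 28.85767364501953) 0.08866833387168374
side lid rect ((573.8696899414062, 190.43438720703125), (264.36749267578125, 209.36561584472656), 85.25701904296875)
pull 152 [0.452 0.176 0.104] [0.475 0.224 0.124] [0.463 0.192 0.119] ((464.4588317871094, 199.9521026611328), (47.6229248046875, 22.226964950561523), 84.84574127197266)
tin 913 ((525.3366088867188, -179.22409057617188), 29.1499080657959) 0.08954365928620794
[ 0.245 -0.575  0.242] [[-0.92  -0.392 -0.   ]
 [-0.392  0.92   0.   ]
 [ 0.     0.    -1.   ]] 1.2
```

The top view shows the chest at the left with its pull at (135,243) and the tray with the steel tin at (314,220). Blue at (308,287) and yellow at (388,226) are look-alikes. The side view agrees: tin at (232,275), pull at (178,126). The chest is yawed about -4.8°, with the pull at about (0.463, 0.197, 0.111). Moving above the pull.

Call:
drive_tool(rows=[[100, 10, 35, 0, 0, 0, -0.0975], [100, 10, 35, 0, 0, 0, -0.0975], [100, 10, 35, 0, 0, 0, -0.0975], [100, 10, 35, 0, 0, 0, -0.0975], [100, 10, 35, 0, 0, 0, -0.0975]])

```text
time_s: 1.62
tcp_pos: [0.295, -0.3985, 0.2416]
ee_rot: [[-0.996, 0.09, 0.0], [0.09, 0.996, -0.0], [-0.0, -0.0, -1.0]]
wrist_force: [1.2, 0.7, 0.3]
gripper_width: 0.997
gripper_force: 0.0
```

Call:
drive_tool(rows=[[100, 10, 35, 0, 0, 0, 0], [100, 10, 35, 0, 0, 0, 0], [100, 10, 35, 0, 0, 0, 0], [100, 10, 35, 0, 0, 0, 0], [100, 10, 35, 0, 0, 0, 0]])

```text
time_s: 2.03
tcp_pos: [0.3451, -0.2234, 0.2419]
ee_rot: [[-0.996, 0.085, 0.001], [0.085, 0.996, -0.0], [-0.001, -0.0, -1.0]]
wrist_force: [0.9, -0.2, -0.0]
gripper_width: 1.002
gripper_force: 0.0
```

Call:
drive_tool(rows=[[100, 10, 35, 0, 0, 0, 0], [100, 10, 35, 0, 0, 0, 0], [100, 10, 35, 0, 0, 0, 0], [100, 10, 35, 0, 0, 0, 0], [100, 10, 35, 0, 0, 0, 0]])

```text
time_s: 2.45
tcp_pos: [0.3951, -0.0482, 0.2421]
ee_rot: [[-0.996, 0.084, 0.001], [0.084, 0.996, 0.0], [-0.001, 0.0, -1.0]]
wrist_force: [0.7, -0.6, -0.3]
gripper_width: 0.995
gripper_force: 0.0
```

Call:
drive_tool(rows=[[100, 10, 35, 0, 0, 0, 0], [100, 10, 35, 0, 0, 0, 0], [100, 10, 35, 0, 0, 0, 0], [100, 10, 35, 0, 0, 0, 0], [100, 10, 35, 0, 0, 0, 0]])

```text
time_s: 2.87
tcp_pos: [0.4451, 0.127, 0.242]
ee_rot: [[-0.996, 0.084, 0.001], [0.084, 0.996, 0.0], [-0.001, 0.001, -1.0]]
wrist_force: [0.5, -0.6, 1.4]
gripper_width: 0.999
gripper_force: 0.0
```

Call:
drive_tool(rows=[[100, 9, 36, -20, 0, 0, 0], [100, 9, 36, -20, 0, 0, 0], [100, 0, 0, 0, 0, 0, 0]])

```text
time_s: 3.12
tcp_pos: [0.4629, 0.2003, 0.1982]
ee_rot: [[-0.997, 0.081, -0.004], [0.081, 0.997, -0.002], [0.003, -0.002, -1.0]]
wrist_force: [-0.3, -1.2, -0.5]
gripper_width: 0.997
gripper_force: 0.0
```

```bash
python3 - <<'E'
from h import *
np.set_printoptions(precision=3,suppress=True)
s=sense();print(s["tcp_pos"],s["ee_rot"],s["time_s"],s["wrist_force"])
E
```

```text
[0.463 0.2   0.198] [[-0.997  0.081 -0.004]
 [ 0.081  0.997 -0.002]
 [ 0.003 -0.002 -1.   ]] 3.1167 [-0.348 -1.184 -0.492]
```

Call:
drive_tool(rows=[[100, 0, -2, -23, 0, 0, 0], [100, 0, 0, -23, 0, 0, 0], [100, 0, 0, -23, 0, 0, 0], [100, 0, 0, -22, 0, 0, 0], [100, 0, 0, 0, 0, 0, 0]])

```text
time_s: 3.53
tcp_pos: [0.4604, 0.1923, 0.1073]
ee_rot: [[-0.996, 0.086, -0.007], [0.086, 0.996, -0.005], [0.007, -0.006, -1.0]]
wrist_force: [0.1, 0.3, 0.4]
gripper_width: 1.001
gripper_force: 0.0
```

Call:
drive_tool(rows=[[40, 0, 0, 0, 0, 0, 0], [40, 0, 0, 0, 0, 0, 0], [40, 0, 0, 0, 0, 0, 0], [40, 0, 0, 0, 0, 0, 0], [40, 0, 0, 0, 0, 0, 0]])

```text
time_s: 3.95
tcp_pos: [0.4633, 0.1946, 0.1122]
ee_rot: [[-0.996, 0.085, 0.002], [0.085, 0.996, 0.002], [-0.002, 0.002, -1.0]]
wrist_force: [0.1, 0.2, -0.1]
gripper_width: 0.707
gripper_force: 0.0
```

Call:
drive_tool(rows=[[40, 0, 0, 0, 0, 0, 0], [40, 0, 0, 0, 0, 0, 0], [40, 0, 0, 0, 0, 0, 0]])

```text
time_s: 4.2
tcp_pos: [0.4634, 0.1977, 0.1115]
ee_rot: [[-0.996, 0.085, 0.003], [0.085, 0.996, 0.007], [-0.003, 0.008, -1.0]]
wrist_force: [-4.7, 10.5, -1.2]
gripper_width: 0.5
gripper_force: 30.0
```

```bash
python3 - <<'E'
import numpy as np
a=np.array([0,.03]+list(np.arange(.1,1.43,.07)))
p=np.c_[-np.cos(a+.029),np.sin(a+.029)]*210
d=np.diff(p,axis=0)
for i,(x,z) in enumerate(d): print(round(a[i+1],2),np.round([x*.9964,-x*.085,z],1))
E
```

```text
0.03 [ 0.3 -0.   6.3]
0.1 [ 1.4 -0.1 14.6]
0.17 [ 2.4 -0.2 14.5]
0.24 [ 3.4 -0.3 14.3]
0.31 [ 4.4 -0.4 14. ]
0.38 [ 5.4 -0.5 13.7]
0.45 [ 6.3 -0.5 13.3]
0.52 [ 7.2 -0.6 12.8]
0.59 [ 8.1 -0.7 12.3]
0.66 [ 8.9 -0.8 11.7]
0.73 [ 9.7 -0.8 11. ]
0.8 [10.4 -0.9 10.3]
0.87 [11.1 -0.9  9.5]
0.94 [11.8 -1.   8.7]
1.01 [12.4 -1.1  7.9]
1.08 [12.9 -1.1  7. ]
1.15 [13.3 -1.1  6.1]
1.22 [13.7 -1.2  5.1]
1.29 [14.  -1.2  4.2]
1.36 [14.3 -1.2  3.2]
```

Call:
drive_tool(rows=[[40, 0.3, 2, 6.3, 0, 0, 0], [40, 1.4, 0, 14.6, 0, 0, 0], [40, 2.4, 0, 14.5, 0, 0, 0], [40, 3.4, 0, 14.3, 0, 0, 0], [40, 4.4, 0, 14, 0, 0, 0]])

```text
time_s: 4.62
tcp_pos: [0.4745, 0.1968, 0.175]
ee_rot: [[-0.996, 0.085, -0.0], [0.085, 0.996, 0.001], [0.0, 0.001, -1.0]]
wrist_force: [2.3, 2.4, -4.9]
gripper_width: 0.5
gripper_force: 30.0
```

Call:
drive_tool(rows=[[40, 5.4, -0.5, 13.7, 0, 0, 0], [40, 6.3, -0.5, 13.3, 0, 0, 0], [40, 7.2, -0.6, 12.8, 0, 0, 0], [40, 0, 0, 0, 0, 0, 0]])

```text
time_s: 4.95
tcp_pos: [0.4942, 0.1952, 0.2163]
ee_rot: [[-0.996, 0.085, 0.001], [0.085, 0.996, 0.002], [-0.001, 0.002, -1.0]]
wrist_force: [-3.1, 2.7, 1.3]
gripper_width: 0.502
gripper_force: 30.0
```

Tracking well with low force; on up.

Call:
drive_tool(rows=[[40, 8.1, -0.7, 12.3, 0, 0, 0], [40, 8.9, -0.8, 11.7, 0, 0, 0], [40, 9.7, -0.8, 11, 0, 0, 0], [40, 10.4, -0.9, 10.3, 0, 0, 0], [40, 11.1, -0.9, 9.5, 0, 0, 0]])

```text
time_s: 5.37
tcp_pos: [0.5403, 0.1911, 0.2684]
ee_rot: [[-0.996, 0.085, -0.004], [0.085, 0.996, 0.001], [0.004, 0.0, -1.0]]
wrist_force: [-3.6, 4.1, -0.6]
gripper_width: 0.507
gripper_force: 30.0
```

Call:
drive_tool(rows=[[40, 11.8, -1, 8.7, 0, 0, 0], [40, 12.4, -1.1, 7.9, 0, 0, 0], [40, 12.9, -1.1, 7, 0, 0, 0], [40, 13.3, -1.1, 6.1, 0, 0, 0], [40, 13.7, -1.2, 5.1, 0, 0, 0]])

```text
time_s: 5.78
tcp_pos: [0.6049, 0.1856, 0.3038]
ee_rot: [[-0.996, 0.084, -0.003], [0.084, 0.996, 0.001], [0.003, 0.0, -1.0]]
wrist_force: [-2.1, 3.2, 0.7]
gripper_width: 0.504
gripper_force: 30.0
```

Call:
drive_tool(rows=[[40, 7, -0.6, 2.1, 0, 0, 0], [40, 7, -0.6, 2, 0, 0, 0], [40, 7, -0.6, 1.8, 0, 0, 0], [40, 7, -0.6, 1.5, 0, 0, 0], [40, 0, 0, 0, 0, 0, 0]])

```text
time_s: 6.2
tcp_pos: [0.6353, 0.183, 0.3116]
ee_rot: [[-0.996, 0.085, 0.002], [0.085, 0.996, 0.001], [-0.002, 0.001, -1.0]]
wrist_force: [0.8, 3.5, 3.0]
gripper_width: 0.499
gripper_force: 30.0
```

```bash
python3 - <<'E'
from h import *
np.set_printoptions(precision=3,suppress=True)
c=capture("side"); save(c,"s2.png")
for l in("stay_elbow","lid_pull"):
  for r in masks_of(l,c)[:2]:
    X=cloud(c,r["region"]);print(l,r["p"],r["xy"],len(X),np.median(X,0))
E
```

```text
stay_elbow 0.64 [230.5, 95.7] 288 [0.603 0.291 0.124]
lid_pull 0.74 [266.6, 98.0] 863 [0.639 0.057 0.231]
lid_pull 0.31 [258.1, 287.3] 11886 [ 0.571 -0.178  0.006]
```

Call:
drive_tool(rows=[[40, 4, -0.3, 0.8, 0, 0, 0], [40, 4, -0.3, 0.7, 0, 0, 0], [40, 0, 0, 0, 0, 0, 0], [40, 0, 0, 0, 0, 0, 0]])

```text
time_s: 6.68
tcp_pos: [0.6419, 0.1824, 0.3126]
ee_rot: [[-0.996, 0.084, 0.0], [0.084, 0.996, 0.001], [-0.0, 0.001, -1.0]]
wrist_force: [-0.4, 5.5, 1.0]
gripper_width: 0.501
gripper_force: 30.0
```

Call:
drive_tool(rows=[[40, 3, -0.3, 0.4, 0, 0, 0], [40, 3, -0.3, 0.4, 0, 0, 0], [40, 0, 0, 0, 0, 0, 0], [40, 0, 0, 0, 0, 0, 0]])

```text
time_s: 7.02
tcp_pos: [0.6477, 0.1819, 0.3134]
ee_rot: [[-0.996, 0.084, -0.0], [0.084, 0.996, 0.001], [0.0, 0.001, -1.0]]
wrist_force: [-1.1, 5.5, 0.1]
gripper_width: 0.504
gripper_force: 30.0
```

```bash
python3 - <<'E'
from h import *
np.set_printoptions(precision=3,suppress=True)
c=capture("side"); cv2.imwrite("pics/s3.png",cv2.resize(c["frame"][40:230,150:330],None,fx=3,fy=3)[:,:,::-1])
for l in("stay_elbow","stay"):
  for r in masks_of(l,c)[:2]:
    X=cloud(c,r["region"]);print(l,r["p"],r["xy"],len(X),np.median(X,0))
E
```

```text
stay_elbow 0.93 [228.4, 86.5] 355 [0.601 0.291 0.146]
stay 0.64 [240.8, 81.5] 174 [0.638 0.289 0.164]
```

View pics/s3.png

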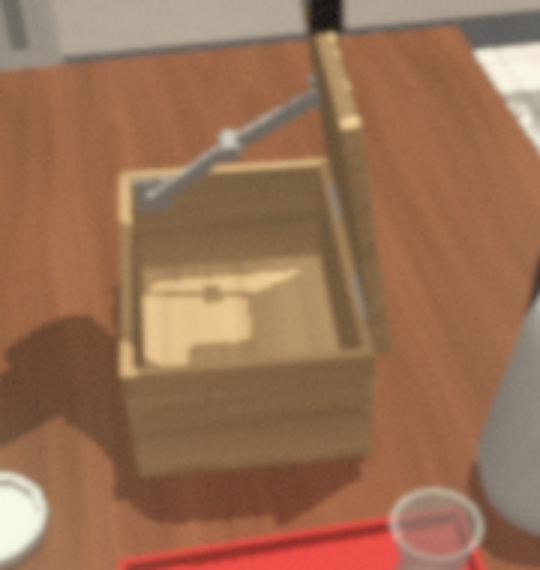

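The crop shows the lid up, with the stay nearly straight and its elbow at crop (230,140). I'll push slightly further, then ease back to see whether it locks.

Call:
drive_tool(rows=[[40, 2, -0.2, 0.2, 0, 0, 0], [40, 0, 0, 0, 0, 0, 0], [40, 0, 0, 0, 0, 0, 0], [40, 0, 0, 0, 0, 0, 0]])

```text
time_s: 7.5
tcp_pos: [0.6484, 0.1818, 0.3135]
ee_rot: [[-0.996, 0.084, -0.003], [0.084, 0.996, 0.001], [0.003, 0.0, -1.0]]
wrist_force: [-3.9, 6.3, 1.6]
gripper_width: 0.502
gripper_force: 30.0
```

Call:
drive_tool(rows=[[40, -3, 0.3, -0.3, 0, 0, 0], [40, -3, 0.3, -0.3, 0, 0, 0], [40, 0, 0, 0, 0, 0, 0], [40, 0, 0, 0, 0, 0, 0]])

```text
time_s: 7.83
tcp_pos: [0.6434, 0.1823, 0.3129]
ee_rot: [[-0.996, 0.084, -0.001], [0.084, 0.996, 0.001], [0.001, 0.001, -1.0]]
wrist_force: [-1.0, 4.8, -1.1]
gripper_width: 0.501
gripper_force: 30.0
```

Call:
drive_tool(rows=[[40, -3, 0.3, -0.3, 0, 0, 0], [40, 0, 0, 0, 0, 0, 0], [40, 0, 0, 0, 0, 0, 0]])

```text
time_s: 8.08
tcp_pos: [0.642, 0.1824, 0.3127]
ee_rot: [[-0.996, 0.085, 0.003], [0.085, 0.996, 0.001], [-0.003, 0.001, -1.0]]
wrist_force: [2.8, 5.2, -1.5]
gripper_width: 0.504
gripper_force: 30.0
```

```bash
python3 - <<'E'
from h import *
np.set_printoptions(precision=3,suppress=True)
c=capture("side"); cv2.imwrite("pics/s4.png",cv2.resize(c["frame"][60:130,180:280],None,fx=6,fy=6)[:,:,::-1])
for l in("stay_elbow","stay"):
  for r in masks_of(l,c)[:2]:
    X=cloud(c,r["region"]);print(l,r["p"],r["xy"],len(X),np.median(X,0))
E
```

```text
stay_elbow 0.87 [223.9, 85.9] 355 [0.588 0.292 0.15 ]
stay 0.51 [243.2, 81.6] 180 [0.636 0.29  0.165]
```

View pics/s4.png

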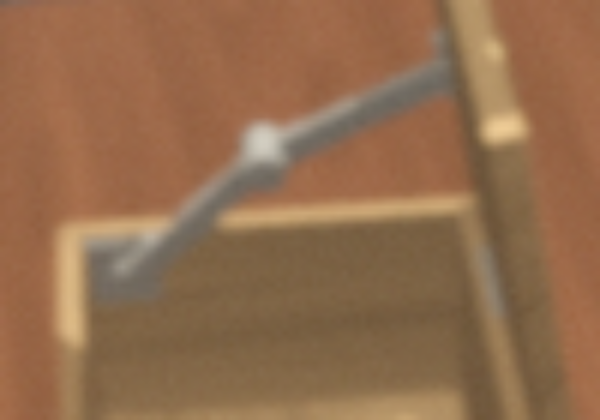

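The elbow at crop (265,150) now bulges up and forward, and the lid resists easing back, so the stay is locked. Release and go to the tin.

Call:
drive_tool(rows=[[100, 0, 0, 0, 0, 0, 0], [100, 0, 0, 0, 0, 0, 0], [100, 0, 0, 0, 0, 0, 0], [100, 0, 0, 0, 0, 0, 0], [100, 0, 0, 0, 0, 0, 0]])

```text
time_s: 8.65
tcp_pos: [0.6407, 0.1814, 0.3132]
ee_rot: [[-0.996, 0.085, -0.0], [0.085, 0.996, -0.001], [0.0, -0.001, -1.0]]
wrist_force: [-1.3, -0.3, -0.4]
gripper_width: 0.797
gripper_force: 0.0
```

Call:
drive_tool(rows=[[100, -1, 0, 10, 0, 0, 0], [100, -2, 0, 15, 0, 0, 0], [100, -5, 0, 15, 0, 0, 0], [100, -5, 0, 10, 0, 0, 0], [100, -9, -25, 0, 0, 0, 0]])

```text
time_s: 9.07
tcp_pos: [0.6199, 0.1598, 0.3656]
ee_rot: [[-0.997, 0.081, 0.005], [0.081, 0.997, 0.002], [-0.005, 0.002, -1.0]]
wrist_force: [0.4, -1.4, 0.2]
gripper_width: 0.992
gripper_force: 0.0
```

Call:
drive_tool(rows=[[100, -9, -33, 0, 0, 0, 0], [100, -9, -33, 0, 0, 0, 0], [100, -9, -33, 0, 0, 0, 0], [100, -9, -33, 0, 0, 0, 0], [100, -9, -33, 0, 0, 0, 0]])

```text
time_s: 9.48
tcp_pos: [0.5729, -0.0093, 0.364]
ee_rot: [[-0.996, 0.084, 0.001], [0.084, 0.996, -0.0], [-0.001, 0.0, -1.0]]
wrist_force: [1.0, 0.6, -0.4]
gripper_width: 1.001
gripper_force: 0.0
```

Call:
drive_tool(rows=[[100, -9, -33, -20, 0, 0, 0], [100, -9, -33, -20, 0, 0, 0], [100, -9, -33, -20, 0, 0, 0], [100, -9, -33, -20, 0, 0, 0], [100, -9, -33, -20, 0, 0, 0]])

```text
time_s: 9.9
tcp_pos: [0.528, -0.1743, 0.2633]
ee_rot: [[-0.996, 0.084, 0.001], [0.084, 0.996, -0.0], [-0.001, -0.0, -1.0]]
wrist_force: [1.4, 0.7, -0.6]
gripper_width: 0.996
gripper_force: 0.0
```

Call:
drive_tool(rows=[[100, 0, -6, -20, 0, 0, 0], [100, 0, 0, 0, 0, 0, 0], [100, 0, 0, 0, 0, 0, 0]])

```text
time_s: 10.15
tcp_pos: [0.5285, -0.1793, 0.2431]
ee_rot: [[-0.996, 0.085, -0.001], [0.085, 0.996, -0.0], [0.001, -0.0, -1.0]]
wrist_force: [0.2, -0.0, 0.2]
gripper_width: 1.0
gripper_force: 0.0
```

```bash
python3 - <<'E'
from h import *
np.set_printoptions(precision=3,suppress=True)
for n in("top","side"):
  c=capture(n)
  X=cloud(c); e=X[(abs(X[:,0]-.60)<.03)&(abs(X[:,1]-.292)<.03)&(X[:,2]>.142)&(X[:,2]<.17)]
  for r in masks_of("stay_elbow",c)[:1]:
    Y=cloud(c,r["region"]);print(n,r["p"],r["xy"],len(Y),np.median(Y,0),Y.min(0),Y.max(0))
  t=X[(abs(X[:,0]-.524)<.04)&(abs(X[:,1]+.18)<.04)&(X[:,2]>.08)&(X[:,2]<.1)]
  if len(t)>50: print("tin",len(t),cv2.minEnclosingCircle(t[:,:2].astype(np.float32)*1000),np.median(t[:,2]))
  w=X[(X[:,0]>.60)&(X[:,0]<.72)&(X[:,1]>.08)&(X[:,1]<.28)&(X[:,2]>.2)]
  print("lidtop z",w[:,2].max(), w[w[:,2]>.3].mean(0) if (w[:,2]>.3).any() else 0)
print(sense()["tcp_pos"],sense()["time_s"])
E
```

```text
top 0.65 [88.7, 183.2] 460 [0.591 0.291 0.152] [ 0.523  0.265 -0.002] [0.699 0.368 0.227]
lidtop z 0.32463351012346264 [0.637 0.181 0.32 ]
tin 878 ((524.658935546875, -179.17176818847656), 29.010393142700195) 0.08960172099260101
lidtop z 0.2882900356026426 0
[ 0.53  -0.178  0.245] 10.35
```

Call:
drive_tool(rows=[[100, -4, 0, -35, 0, 0, 0], [100, 0, 0, -35, 0, 0, 0], [100, 0, 0, -35, 0, 0, 0], [100, 0, 0, -30, 0, 0, 0], [100, 0, 0, -28, 0, 0, 0]])

```text
time_s: 10.77
tcp_pos: [0.5257, -0.1779, 0.0797]
ee_rot: [[-0.997, 0.083, 0.002], [0.083, 0.997, -0.0], [-0.002, 0.0, -1.0]]
wrist_force: [-0.1, -0.5, 1.1]
gripper_width: 1.005
gripper_force: 0.0
```

Call:
drive_tool(rows=[[100, 0, 0, -20, 0, 0, 0], [55, 0, 0, 0, 0, 0, 0], [55, 0, 0, 0, 0, 0, 0], [55, 0, 0, 0, 0, 0, 0], [55, 0, 0, 0, 0, 0, 0]])

```text
time_s: 11.18
tcp_pos: [0.5267, -0.1787, 0.0623]
ee_rot: [[-0.996, 0.084, 0.004], [0.084, 0.996, -0.001], [-0.004, -0.0, -1.0]]
wrist_force: [0.0, -0.0, -0.1]
gripper_width: 0.782
gripper_force: 0.0
```

Call:
drive_tool(rows=[[55, 0, 0, 0, 0, 0, 0], [55, 0, 0, 0, 0, 0, 0], [55, 0, 0, 0, 0, 0, 0], [55, 0, 0, 0, 0, 0, 0]])

```text
time_s: 11.52
tcp_pos: [0.5261, -0.1792, 0.062]
ee_rot: [[-0.996, 0.084, 0.004], [0.084, 0.996, -0.001], [-0.004, -0.0, -1.0]]
wrist_force: [-0.4, -0.0, 6.3]
gripper_width: 0.657
gripper_force: 30.0
```

Call:
drive_tool(rows=[[55, 0, 0, 10, 0, 0, 0], [55, 0, 0, 30, 0, 0, 0], [55, 0, 0, 35, 0, 0, 0], [55, 0, 0, 35, 0, 0, 0], [55, 0, 0, 30, 0, 0, 0]])

```text
time_s: 11.93
tcp_pos: [0.5243, -0.1787, 0.2024]
ee_rot: [[-0.996, 0.085, 0.0], [0.085, 0.996, 0.0], [-0.0, 0.0, -1.0]]
wrist_force: [1.4, -0.3, -2.7]
gripper_width: 0.66
gripper_force: 30.0
```

Call:
drive_tool(rows=[[55, 2, 14, 8, 0, 0, 0], [55, 3, 30, 0, 0, 0, 0], [55, 3, 30, 0, 0, 0, 0], [55, 3, 30, 0, 0, 0, 0], [55, 3, 30, 0, 0, 0, 0]])

```text
time_s: 12.35
tcp_pos: [0.5378, -0.0436, 0.208]
ee_rot: [[-0.996, 0.086, -0.001], [0.086, 0.996, 0.001], [0.001, 0.001, -1.0]]
wrist_force: [0.8, 0.3, -3.0]
gripper_width: 0.66
gripper_force: 30.0
```

Call:
drive_tool(rows=[[55, 3, 30, 0, 0, 0, 0], [55, 3, 30, 0, 0, 0, 0], [55, 3, 30, 0, 0, 0, 0], [55, 3, 30, 0, 0, 0, 0], [55, 3, 30, 0, 0, 0, 0]])

```text
time_s: 12.77
tcp_pos: [0.5528, 0.1064, 0.2079]
ee_rot: [[-0.996, 0.085, -0.002], [0.085, 0.996, 0.0], [0.002, 0.0, -1.0]]
wrist_force: [1.0, 0.2, -3.7]
gripper_width: 0.659
gripper_force: 30.0
```

Call:
drive_tool(rows=[[55, 3, 30, 0, 0, 0, 0], [55, 2, 20, 0, 0, 0, 0], [55, 1, 10, 0, 0, 0, 0], [55, 0, 0, 0, 0, 0, 0], [55, 0, 0, 0, 0, 0, 0]])

```text
time_s: 13.18
tcp_pos: [0.5591, 0.1649, 0.2077]
ee_rot: [[-0.996, 0.084, -0.002], [0.084, 0.996, -0.001], [0.002, -0.001, -1.0]]
wrist_force: [-0.3, -0.5, -3.4]
gripper_width: 0.663
gripper_force: 30.0
```

```bash
python3 - <<'E'
from h import *
np.set_printoptions(precision=3,suppress=True)
c=capture("side"); save(c,"s5.png"); s=sense(); print(s["tcp_pos"],s["time_s"],s["wrist_force"])
d=capture("top"); X=cloud(d)
# chest rim
r=X[(X[:,2]>.097)&(X[:,2]<.109)&(X[:,1]>.03)&(X[:,1]<.34)&(X[:,0]>.46)&(X[:,0]<.70)]
print("rim",len(r),cv2.minAreaRect(r[:,:2].astype(np.float32)*1000),cv2.boxPoints(cv2.minAreaRect(r[:,:2].astype(np.float32)*1000)))
E
```

```text
[0.559 0.164 0.208] 13.2333 [ 0.606  0.025 -2.926]
rim 1303 ((580.7067260742188, 187.78298950195312), (260.7665710449219, 180.34136962890625), 85.16667938232422) [[479.871  65.461]
 [659.571  50.266]
 [681.542 310.105]
 [501.842 325.3  ]]
```

View pics/s5.png

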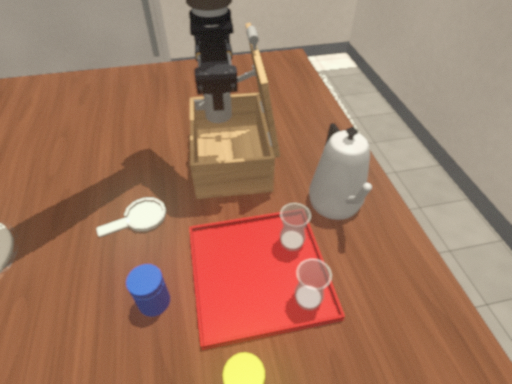

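The tin hangs over the open chest at (215,105) and the stay is clear at the far side. The rim fit confirms the chest centre at (0.581, 0.188). Lowering.

Call:
drive_tool(rows=[[55, 0, 0, -30, 0, 0, 0], [55, 0, 0, -35, 0, 0, 0], [55, 0, 0, -35, 0, 0, 0], [55, 0, 0, -20, 0, 0, 0], [55, 0, 0, -10, 0, 0, 0]])

```text
time_s: 13.7
tcp_pos: [0.5578, 0.1627, 0.0749]
ee_rot: [[-0.996, 0.087, -0.006], [0.087, 0.996, -0.003], [0.006, -0.004, -1.0]]
wrist_force: [-0.0, -0.1, -2.8]
gripper_width: 0.657
gripper_force: 30.0
```

Call:
drive_tool(rows=[[55, 0, 0, -5, 0, 0, 0], [55, 0, 0, -4, 0, 0, 0], [55, 0, 0, -2, 0, 0, 0], [55, 0, 0, 0, 0, 0, 0], [55, 0, 0, 0, 0, 0, 0]])

```text
time_s: 14.12
tcp_pos: [0.5606, 0.1654, 0.0684]
ee_rot: [[-0.996, 0.084, 0.002], [0.084, 0.996, 0.001], [-0.002, 0.001, -1.0]]
wrist_force: [-0.1, -0.9, -1.9]
gripper_width: 0.655
gripper_force: 30.0
```

Call:
drive_tool(rows=[[55, 0, 0, -1.5, 0, 0, 0], [55, 0, 0, -1.5, 0, 0, 0], [55, 0, 0, 0, 0, 0, 0]])

```text
time_s: 14.37
tcp_pos: [0.5604, 0.1655, 0.0651]
ee_rot: [[-0.996, 0.084, 0.002], [0.084, 0.996, 0.001], [-0.002, 0.001, -1.0]]
wrist_force: [-0.5, 0.7, 2.4]
gripper_width: 0.659
gripper_force: 30.0
```

Call:
drive_tool(rows=[[55, 0, 0, -0.5, 0, 0, 0], [55, 0, 0, 0, 0, 0, 0]])

```text
time_s: 14.53
tcp_pos: [0.5604, 0.1654, 0.0651]
ee_rot: [[-0.996, 0.084, 0.001], [0.084, 0.996, 0.0], [-0.001, 0.001, -1.0]]
wrist_force: [-1.8, -0.7, 6.5]
gripper_width: 0.658
gripper_force: 30.0
```

Call:
drive_tool(rows=[[100, 0, 0, 0, 0, 0, 0], [100, 0, 0, 0, 0, 0, 0], [100, 0, 0, 0, 0, 0, 0], [100, 0, 0, 0, 0, 0, 0], [100, 0, 0, 0, 0, 0, 0]])

```text
time_s: 14.95
tcp_pos: [0.5599, 0.1651, 0.0635]
ee_rot: [[-0.996, 0.085, -0.0], [0.085, 0.996, -0.0], [0.0, -0.0, -1.0]]
wrist_force: [0.2, 0.7, -0.7]
gripper_width: 0.941
gripper_force: 0.0
```

Call:
drive_tool(rows=[[100, 0, 0, 0, 0, 0, 0], [100, 0, 0, 0, 0, 0, 0], [100, 0, 0, 20, 0, 0, 0], [100, 0, 0, 35, 0, 0, 0], [100, 0, 0, 35, 0, 0, 0]])

```text
time_s: 15.37
tcp_pos: [0.5591, 0.1646, 0.1534]
ee_rot: [[-0.996, 0.085, -0.003], [0.085, 0.996, -0.002], [0.003, -0.002, -1.0]]
wrist_force: [1.3, 0.5, 0.7]
gripper_width: 1.001
gripper_force: 0.0
```

Call:
drive_tool(rows=[[0, -10, 0, 40, 0, 0, 0], [0, -20, 0, 30, 0, 0, 0], [0, -30, 0, 10, 0, 0, 0], [0, -30, 0, 0, 0, 0, 0], [0, -20, 0, 0, 0, 0, 0]])

```text
time_s: 15.78
tcp_pos: [0.448, 0.1648, 0.2347]
ee_rot: [[-0.996, 0.085, 0.001], [0.085, 0.996, 0.002], [-0.001, 0.002, -1.0]]
wrist_force: [-0.0, 0.4, 0.1]
gripper_width: 0.707
gripper_force: 0.0
```

Call:
drive_tool(rows=[[0, 0, 0, 0, 0, 0, 0], [0, 0, 0, 0, 0, 0, 0], [0, 0, 0, 0, 0, 0, 0], [0, 0, 0, 0, 0, 0, 0], [0, 0, 0, 0, 0, 0, 0]])

```text
time_s: 16.2
tcp_pos: [0.4506, 0.1652, 0.2332]
ee_rot: [[-0.996, 0.085, -0.0], [0.085, 0.996, -0.001], [0.0, -0.001, -1.0]]
wrist_force: [0.5, -0.7, -0.8]
gripper_width: 0.325
gripper_force: 0.0
```

```bash
python3 - <<'E'
from h import *
np.set_printoptions(precision=3,suppress=True)
ims=[]
C=np.array([.581,.188]);ex=np.array([.9964,-.0845]);ey=np.array([.0845,.9964])
for n in("top","side"):
  c=capture(n); X=cloud(c); ims.append(c["frame"][40:260,40:300])
  q=(X[:,:2]-C); cx=q@ex; cy=q@ey
  m=(abs(cy-.105)<.02)&(X[:,2]>.11)&(X[:,2]<.2)&(cx>-.09)&(cx<.06)
  # profile of stay: highest z per cx bin
  for b in np.arange(-.06,.05,.006):
    k=m&(abs(cx-b)<.003)
    if k.any(): print(n,"cx %.3f zmax %.3f cy %.3f..%.3f"%(b,X[k,2].max(),cy[k].min(),cy[k].max()))
  for r in masks_of("stay_elbow",c)[:1]: print(r["p"],r["xy"],P(c,*r["xy"]))
  for r in masks_of("tin_center",c)[:4]:
    Y=cloud(c,r["region"]); Y=Y[Y[:,2]>np.percentile(Y[:,2],90)-.006]; print("tin",r["p"],r["xy"],cv2.minEnclosingCircle(Y[:,:2].astype(np.float32)),np.median(Y[:,2]))
s=sense();print(s["tcp_pos"],s["gripper_width"],s["time_s"])
cv2.imwrite("pics/b.png",cv2.resize(np.hstack(ims),(800,338))[:,:,::-1])
E
```

```text
top cx -0.054 zmax 0.111 cy 0.103..0.105
top cx -0.048 zmax 0.116 cy 0.102..0.106
top cx -0.042 zmax 0.121 cy 0.102..0.106
top cx -0.036 zmax 0.126 cy 0.101..0.107
top cx -0.030 zmax 0.132 cy 0.101..0.107
top cx -0.024 zmax 0.139 cy 0.101..0.106
top cx -0.018 zmax 0.141 cy 0.102..0.107
top cx -0.012 zmax 0.152 cy 0.095..0.113
top cx -0.006 zmax 0.156 cy 0.091..0.116
top cx -0.000 zmax 0.157 cy 0.091..0.116
top cx 0.006 zmax 0.156 cy 0.092..0.117
top cx 0.012 zmax 0.159 cy 0.102..0.106
top cx 0.018 zmax 0.163 cy 0.102..0.105
top cx 0.024 zmax 0.166 cy 0.101..0.106
top cx 0.030 zmax 0.168 cy 0.101..0.107
top cx 0.036 zmax 0.171 cy 0.101..0.107
top cx 0.042 zmax 0.175 cy 0.101..0.107
top cx 0.048 zmax 0.178 cy 0.102..0.107
0.93 [87.2, 181.2] [0.593 0.29  0.155]
tin 0.7 [157.7, 203.9] ((0.5586714148521423, 0.1653992235660553), 0.028832966461777687) 0.0919199703812058
tin 0.64 [306.5, 283.4] ((0.37986788153648376, -0.1697983294725418), 0.028827395290136337) 0.08382835753275389
tin 0.61 [382.3, 227.6] ((0.5144806504249573, -0.3473529517650604), 0.02896779775619507) 0.08363130635167504
tin 
[... 565 characters left out ...]

side cx 0.012 zmax 0.160 cy 0.104..0.109
side cx 0.018 zmax 0.163 cy 0.102..0.107
side cx 0.024 zmax 0.164 cy 0.103..0.108
side cx 0.030 zmax 0.168 cy 0.101..0.109
side cx 0.036 zmax 0.172 cy 0.102..0.108
side cx 0.042 zmax 0.173 cy 0.104..0.108
side cx 0.048 zmax 0.176 cy 0.103..0.109
0.82 [226.1, 85.2] [0.593 0.284 0.155]
tin 0.81 [146.3, 288.0] ((0.37981387972831726, -0.1683143526315689), 0.02902042679488659) 0.08476347842432123
tin 0.76 [222.6, 145.5] ((0.5584162473678589, 0.13279807567596436), 0.06426716595888138) 0.09321530669267272
tin 0.76 [242.7, 373.5] ((0.51411372423172, -0.34453675150871277), 0.028919842094182968) 0.08438053979739744
[0.45  0.165 0.233] 0.056766129585887996 16.5
```

View pics/b.png

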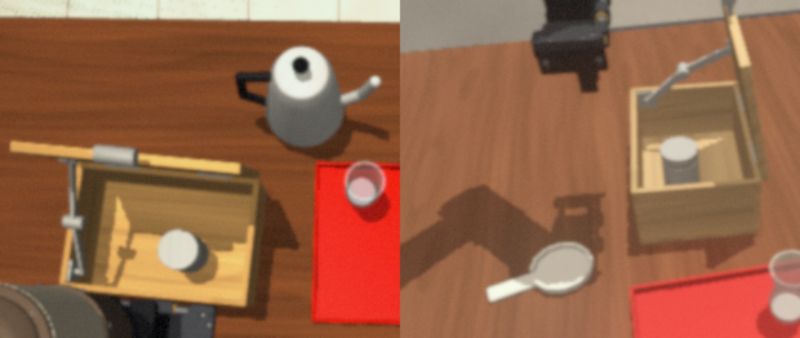

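The tin stands in the chest at chest x about -22, y about -24, and the stay is locked. Elbow centre is near (0.588, 0.293, 0.147). I'll tilt the closed fingers 32° and approach it.

Call:
drive_tool(rows=[[0, 0, 26, 0, -0.0094, -0.1114, 0], [0, 0, 26, 0, -0.0094, -0.1114, 0], [0, 0, 26, 0, -0.0094, -0.1114, 0], [0, 0, 26, 0, -0.0094, -0.1114, 0], [0, 0, 26, 0, -0.0094, -0.1114, 0]])

```text
time_s: 16.92
tcp_pos: [0.4654, 0.2714, 0.251]
ee_rot: [[-0.893, 0.056, 0.446], [0.041, 0.998, -0.043], [-0.448, -0.02, -0.894]]
wrist_force: [0.0, -0.3, -1.1]
gripper_width: 0.003
gripper_force: 0.0
```

Call:
drive_tool(rows=[[0, 23, 0, -9, 0, 0, 0], [0, 23, 0, -9, 0, 0, 0], [0, 23, 0, -9, 0, 0, 0], [0, 23, 0, -9, 0, 0, 0], [0, 0, 0, 0, 0, 0, 0]])

```text
time_s: 17.33
tcp_pos: [0.5634, 0.2728, 0.2171]
ee_rot: [[-0.892, 0.067, 0.446], [0.055, 0.998, -0.04], [-0.448, -0.011, -0.894]]
wrist_force: [0.1, 0.3, 0.9]
gripper_width: 0.01
gripper_force: 0.0
```

Call:
drive_tool(rows=[[0, 0, 0, 0, 0, 0, 0], [0, 0, 0, 0, 0, 0, 0]])

```text
time_s: 17.5
tcp_pos: [0.5611, 0.273, 0.2193]
ee_rot: [[-0.892, 0.065, 0.448], [0.054, 0.998, -0.038], [-0.45, -0.01, -0.893]]
wrist_force: [0.1, 0.7, -1.1]
gripper_width: 0.01
gripper_force: 0.0
```

Call:
drive_tool(rows=[[0, 4, 10, -10, -0.004, -0.045, 0], [0, 4, 11, -10, -0.004, -0.045, 0], [0, 0, 0, -10, 0, 0, 0], [0, 0, 0, 0, 0, 0, 0], [0, 0, 0, 0, 0, 0, 0]])

```text
time_s: 17.92
tcp_pos: [0.5822, 0.2901, 0.2119]
ee_rot: [[-0.875, 0.05, 0.482], [0.036, 0.999, -0.038], [-0.483, -0.016, -0.875]]
wrist_force: [0.1, -0.3, -0.3]
gripper_width: 0.006
gripper_force: 0.0
```

```bash
python3 - <<'E'
from h import *
np.set_printoptions(precision=3,suppress=True)
s=sense();print(s["joints"],s["tcp_pos"])
E
```

```text
[  45.894   16.3    -32.32    46.981  -30.65  -177.424] [0.582 0.29  0.212]
```

Joint 6 has hit its limit, so I'm using less tilt with a small yaw.

Call:
drive_tool(rows=[[0, -5, 2, 0, 0.008, 0.095, 0.06], [0, -4, 2, 0, 0.008, 0.095, 0.06], [0, 0, 0, 0, 0, 0, 0], [0, 0, 0, 0, 0, 0, 0]])

```text
time_s: 18.25
tcp_pos: [0.5816, 0.2893, 0.2152]
ee_rot: [[-0.922, -0.016, 0.386], [-0.021, 1.0, -0.008], [-0.386, -0.016, -0.922]]
wrist_force: [-0.7, 0.7, 0.5]
gripper_width: 0.003
gripper_force: 0.0
```

```bash
python3 - <<'E'
from h import *
np.set_printoptions(precision=3,suppress=True)
s=sense();print(s["joints"],s["tcp_pos"],s["ee_rot"])
E
```

```text
[  46.472   17.243  -23.876   28.611  -36.642 -156.709] [0.582 0.289 0.215] [[-0.922 -0.016  0.386]
 [-0.021  1.    -0.008]
 [-0.386 -0.016 -0.922]]
```

Call:
drive_tool(rows=[[0, -5, 2.5, -8, 0, 0, 0], [0, -5, 2.5, -8, 0, 0, 0], [0, 0, 0, -8, 0, 0, 0], [0, 0, 0, -8, 0, 0, 0], [0, 0, 0, 0, 0, 0, 0]])

```text
time_s: 18.67
tcp_pos: [0.5698, 0.2921, 0.1796]
ee_rot: [[-0.924, -0.017, 0.381], [-0.024, 1.0, -0.013], [-0.381, -0.021, -0.924]]
wrist_force: [-0.5, 0.2, -0.3]
gripper_width: 0.005
gripper_force: 0.0
```

Call:
drive_tool(rows=[[0, 0, 0, 0, 0, 0, 0], [0, 0, 0, 0, 0, 0, 0]])

```text
time_s: 18.83
tcp_pos: [0.5711, 0.2935, 0.1823]
ee_rot: [[-0.923, -0.018, 0.384], [-0.023, 1.0, -0.009], [-0.384, -0.018, -0.923]]
wrist_force: [0.6, 0.1, -0.5]
gripper_width: 0.003
gripper_force: 0.0
```

Call:
drive_tool(rows=[[0, 4.2, -0.4, -6.8, 0, 0, 0], [0, 4.2, -0.4, -6.8, 0, 0, 0], [0, 2.1, -0.2, -3.4, 0, 0, 0], [0, 2.1, -0.2, -3.4, 0, 0, 0]])

```text
time_s: 19.17
tcp_pos: [0.5842, 0.2925, 0.1616]
ee_rot: [[-0.923, -0.018, 0.384], [-0.023, 1.0, -0.009], [-0.384, -0.017, -0.923]]
wrist_force: [0.1, 0.3, 1.6]
gripper_width: 0.005
gripper_force: 0.7
```

Call:
drive_tool(rows=[[0, 4.2, -0.4, -6.8, 0, 0, 0], [0, 4.2, -0.4, -6.8, 0, 0, 0]])

```text
time_s: 19.33
tcp_pos: [0.592, 0.2916, 0.1475]
ee_rot: [[-0.923, -0.018, 0.383], [-0.023, 1.0, -0.009], [-0.383, -0.017, -0.924]]
wrist_force: [-7.0, 2.3, 1.8]
gripper_width: 0.008
gripper_force: 3.2
```

Call:
drive_tool(rows=[[0, 4.2, -0.4, -6.8, 0, 0, 0], [0, 4.2, -0.4, -6.8, 0, 0, 0], [0, 0, 0, 0, 0, 0, 0]])

```text
time_s: 19.58
tcp_pos: [0.5955, 0.2913, 0.1286]
ee_rot: [[-0.927, -0.022, 0.376], [-0.027, 1.0, -0.009], [-0.375, -0.019, -0.927]]
wrist_force: [-20.5, 8.4, -1.0]
gripper_width: 0.008
gripper_force: 14.8
```

```bash
python3 - <<'E'
from h import *
np.set_printoptions(precision=3,suppress=True)
s=sense();print(s["joints"],s["tcp_pos"],s["wrist_force"])
c=capture("side"); cv2.imwrite("pics/s6.png",cv2.resize(c["frame"][20:200,160:320],(640,600))[:,:,::-1])
for r in masks_of("stay_elbow",c)[:2]: print(r["p"],r["xy"],P(c,*r["xy"]))
E
```

```text
[  43.67    23.688  -30.473   39.084  -24.954 -166.388] [0.596 0.291 0.129] [-20.496   8.447  -1.044]
0.6 [223.4, 104.0] [0.584 0.293 0.097]
```

View pics/s6.png

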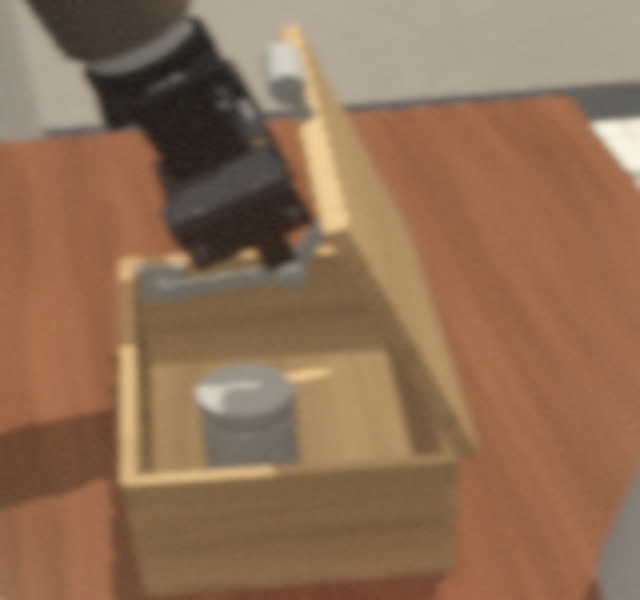

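The stay is broken: the elbow is at about (285,270) in the crop and the lid has tipped forward but is well up. The tin stands. Withdrawing away from the lid bar.

Call:
drive_tool(rows=[[0, -5, 0, 4, 0, 0, 0], [0, -7, 0, 10, 0, 0, 0], [0, -12, 0, 20, 0, 0, 0], [0, -18, 0, 25, 0, 0, 0], [0, -25, 0, 25, 0, 0, 0]])

```text
time_s: 20.1
tcp_pos: [0.5331, 0.29, 0.2174]
ee_rot: [[-0.924, -0.016, 0.381], [-0.022, 1.0, -0.012], [-0.381, -0.02, -0.924]]
wrist_force: [0.7, 0.9, 1.2]
gripper_width: 0.007
gripper_force: 0.0
```

Call:
drive_tool(rows=[[0, -30, -10, 25, 0, 0, 0], [0, -35, -20, 10, 0, 0, 0], [0, -20, -20, 0, 0, 0, 0], [0, 0, 0, 0, 0, 0, 0]])

```text
time_s: 20.43
tcp_pos: [0.4448, 0.2365, 0.2529]
ee_rot: [[-0.924, -0.016, 0.382], [-0.022, 1.0, -0.011], [-0.381, -0.019, -0.924]]
wrist_force: [0.0, -1.1, -1.4]
gripper_width: 0.004
gripper_force: 0.0
```

```bash
cat > lidm.py <<'E'
from h import *
np.set_printoptions(precision=3,suppress=True)
C=np.array([.581,.188]);ex=np.array([.9964,-.0845]);ey=np.array([.0845,.9964])
s=sense();print(s["joints"],s["tcp_pos"],s["ee_rot"],s["time_s"])
for n in("top","side"):
  c=capture(n); X=cloud(c); q=X[:,:2]-C; Q=np.c_[q@ex,q@ey,X[:,2]]
  m=(abs(Q[:,1])<.0215)&(Q[:,2]>.2)&(abs(Q[:,0])<.15); B=Q[m]
  # radius from hinge line (0.09,.105): barrel 0.199..0.221
  r=np.hypot(B[:,0]-.09,B[:,2]-.105); k=(r>.195)&(r<.225); B=B[k]
  if len(B)>20:
    a=np.arctan2(B[:,2]-.105,.09-B[:,0]); print(n,len(B),"angle med",np.median(a)-.029,"range",np.percentile(a,[3,97])-.029,"z",B[:,2].max(),"y",B[:,1].min(),B[:,1].max())
  for r in masks_of("stay_elbow",c)[:1]: print(r["p"],r["xy"],P(c,*r["xy"]))
save(c,"s7.png")
E
python3 lidm.py
```

```text
[  55.466    1.205  -37.939   28.685  -41.905 -164.381] [0.445 0.237 0.253] [[-0.924 -0.016  0.382]
 [-0.022  1.    -0.011]
 [-0.381 -0.019 -0.924]] 20.4333
top 296 angle med 1.191914924861921 range [1.145 1.227] z 0.31415213476179055 y -0.021479402570294615 0.020879855697495994
0.88 [95.6, 178.7] [0.605 0.291 0.11 ]
side 167 angle med 1.1911312105879586 range [1.148 1.23 ] z 0.31365159153067484 y -0.021296979499637308 0.02027537064856643
0.66 [224.9, 104.1] [0.588 0.293 0.096]
```

Call:
drive_tool(rows=[[100, 0, 0, 25, 0, 0.098, -0.025], [100, 0, -10, 25, 0, 0.098, -0.025], [100, 0, -15, 25, 0, 0.098, -0.025], [100, 0, -15, 25, 0, 0.098, -0.025], [100, 0, -10, 27, 0, 0, 0]])

```text
time_s: 21.05
tcp_pos: [0.4514, 0.1913, 0.3803]
ee_rot: [[-0.997, 0.078, -0.006], [0.078, 0.997, -0.029], [0.004, -0.03, -1.0]]
wrist_force: [0.9, 1.0, -0.8]
gripper_width: 0.299
gripper_force: 0.0
```

Call:
drive_tool(rows=[[100, 28, 0, 0, 0, 0, 0], [100, 28, 0, 0, 0, 0, 0], [100, 28, 0, 0, 0, 0, 0], [100, 28, 0, 0, 0, 0, 0], [100, 28, 0, 0, 0, 0, 0]])

```text
time_s: 21.47
tcp_pos: [0.5909, 0.1906, 0.3787]
ee_rot: [[-0.997, 0.075, -0.002], [0.075, 0.997, -0.03], [0.0, -0.03, -1.0]]
wrist_force: [-0.1, 0.4, -0.3]
gripper_width: 0.682
gripper_force: 0.0
```

Call:
drive_tool(rows=[[100, 14, 0, 0, 0, 0, 0], [100, 0, 0, 0, 0, 0, 0], [100, 0, 0, 0, 0, 0, 0]])

```text
time_s: 21.72
tcp_pos: [0.6036, 0.1906, 0.3778]
ee_rot: [[-0.997, 0.076, -0.004], [0.076, 0.997, -0.031], [0.002, -0.031, -1.0]]
wrist_force: [-0.3, 0.1, 0.3]
gripper_width: 0.906
gripper_force: 0.0
```

```bash
python3 lidm.py
```

```text
[  32.783   20.242   16.258    1.357  -87.18  -127.211] [0.604 0.191 0.378] [[-0.997  0.076 -0.004]
 [ 0.076  0.997 -0.031]
 [ 0.002 -0.031 -1.   ]] 21.7167
0.74 [95.3, 184.8] [0.593 0.293 0.104]
side 163 angle med 1.1900864879285924 range [1.147 1.23 ] z 0.3141423197933045 y -0.021389756451228027 0.02122201147598165
0.58 [226.3, 103.7] [0.592 0.293 0.098]
```

Call:
drive_tool(rows=[[100, -4.5, -4, 0, 0.031, 0, -0.009], [100, 0, 0, -20, 0, 0, 0], [100, 0, 0, -20, 0, 0, 0], [100, 0, 0, -20, 0, 0, 0], [100, 0, 0, -15, 0, 0, 0]])

```text
time_s: 22.33
tcp_pos: [0.5964, 0.1867, 0.3048]
ee_rot: [[-0.997, 0.083, -0.001], [0.083, 0.997, 0.003], [0.002, 0.002, -1.0]]
wrist_force: [-0.3, 0.4, -0.7]
gripper_width: 0.998
gripper_force: 0.0
```

Call:
drive_tool(rows=[[40, 0, 0, 0, 0, 0, 0], [40, 0, 0, 0, 0, 0, 0], [40, 0, 0, 0, 0, 0, 0], [40, 0, 0, 0, 0, 0, 0], [40, 0, 0, 0, 0, 0, 0]])

```text
time_s: 22.75
tcp_pos: [0.5981, 0.1869, 0.307]
ee_rot: [[-0.997, 0.083, 0.002], [0.083, 0.997, 0.003], [-0.001, 0.004, -1.0]]
wrist_force: [-0.6, 0.4, 0.2]
gripper_width: 0.703
gripper_force: 0.0
```

Call:
drive_tool(rows=[[40, 0, 0, 0, 0, 0, 0], [40, 0, 0, 0, 0, 0, 0], [40, 0, 0, 0, 0, 0, 0], [40, 0, 0, 0, 0, 0, 0]])

```text
time_s: 23.08
tcp_pos: [0.5977, 0.1863, 0.3058]
ee_rot: [[-0.997, 0.083, -0.001], [0.083, 0.997, 0.002], [0.001, 0.002, -1.0]]
wrist_force: [-1.2, -1.7, 1.0]
gripper_width: 0.504
gripper_force: 30.0
```

```bash
python3 - <<'E'
from h import *
np.set_printoptions(precision=3,suppress=True)
s=sense(); t=s["tcp_pos"]; print(t,s["time_s"])
h=np.array([.463+.210*.9964,.198-.21*.0845])
q=np.array(t[:2])-h; r=np.hypot(-q@[.9964,-.0845],t[2]-.105); a0=np.arctan2(t[2]-.105,-q@[.9964,-.0845])-.029
print("r",r,"ang",a0)
a=np.append(np.arange(a0,0,-.06),0); p=np.c_[-np.cos(a+.029),np.sin(a+.029)]*210
for i,(x,z) in enumerate(np.diff(p,axis=0)): print(round(a[i+1],2),np.round([x*.9964,-x*.0845,z],1))
c=capture("side"); cv2.imwrite("pics/s8.png",cv2.resize(c["frame"][20:200,160:320],(640,600))[:,:,::-1])
E
```

```text
[0.598 0.186 0.306] 23.0833
r 0.21424611059116894 ang 1.1852565357473008
1.13 [-11.6   1.   -4.7]
1.07 [-11.3   1.   -5.4]
1.01 [-11.    0.9  -6.1]
0.95 [-10.6   0.9  -6.8]
0.89 [-10.2   0.9  -7.4]
0.83 [-9.7  0.8 -8. ]
0.77 [-9.2  0.8 -8.6]
0.71 [-8.7  0.7 -9.1]
0.65 [-8.1  0.7 -9.6]
0.59 [ -7.5   0.6 -10.1]
0.53 [ -6.9   0.6 -10.5]
0.47 [ -6.3   0.5 -10.9]
0.41 [ -5.6   0.5 -11.3]
0.35 [ -4.9   0.4 -11.6]
0.29 [ -4.2   0.4 -11.9]
0.23 [ -3.5   0.3 -12.1]
0.17 [ -2.8   0.2 -12.3]
0.11 [ -2.1   0.2 -12.4]
0.05 [ -1.3   0.1 -12.5]
0.0 [-0.5  0.  -9.5]
```

Call:
drive_tool(rows=[[40, -5.8, 0.5, -2.3, 0, 0, 0], [40, -5.8, 0.5, -2.4, 0, 0, 0], [40, -11.3, 1, -5.4, 0, 0, 0], [40, -11, 0.9, -6.1, 0, 0, 0], [40, -10.6, 0.9, -6.8, 0, 0, 0]])

```text
time_s: 23.55
tcp_pos: [0.5528, 0.1902, 0.2826]
ee_rot: [[-0.997, 0.083, 0.001], [0.083, 0.997, 0.002], [-0.001, 0.002, -1.0]]
wrist_force: [1.7, -1.9, 0.7]
gripper_width: 0.504
gripper_force: 30.0
```

Call:
drive_tool(rows=[[40, -10.2, 0.9, -7.4, 0, 0, 0], [40, -9.7, 0.8, -8, 0, 0, 0], [40, -9.2, 0.8, -8.6, 0, 0, 0], [40, 0, 0, 0, 0, 0, 0]])

```text
time_s: 23.88
tcp_pos: [0.5215, 0.1929, 0.2567]
ee_rot: [[-0.997, 0.083, -0.004], [0.083, 0.997, 0.002], [0.004, 0.002, -1.0]]
wrist_force: [-1.5, 0.2, -0.5]
gripper_width: 0.5
gripper_force: 30.0
```

```bash
python3 - <<'E'
from h import *
c=capture("side"); cv2.imwrite("pics/s9.png",cv2.resize(c["frame"][20:200,160:320],(640,600))[:,:,::-1])
E
```

```text
(no output)
```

View pics/s9.png

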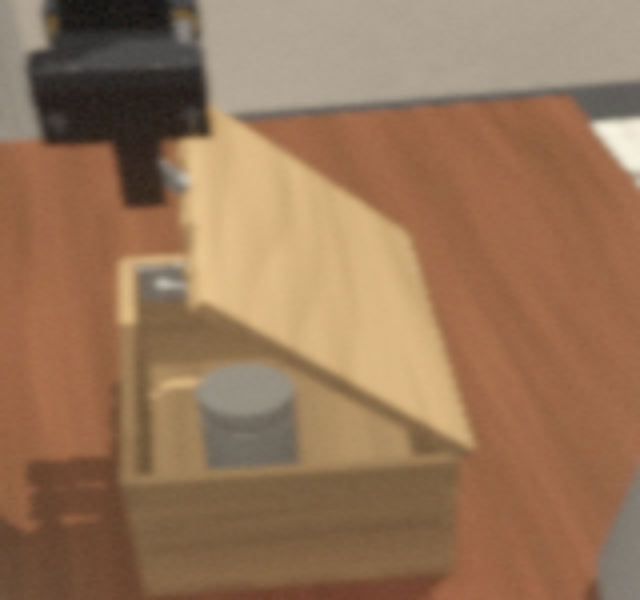

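The lid follows the gripper down (pull at (175,175)), the stay is folding inside, and the tin is clear. Continuing down.

Call:
drive_tool(rows=[[40, -8.7, 0.7, -9.1, 0, 0, 0], [40, -8.1, 0.7, -9.6, 0, 0, 0], [40, -7.5, 0.6, -10.1, 0, 0, 0], [40, -6.9, 0.6, -10.5, 0, 0, 0], [40, -6.3, 0.5, -10.9, 0, 0, 0]])

```text
time_s: 24.35
tcp_pos: [0.4862, 0.1959, 0.2086]
ee_rot: [[-0.997, 0.083, -0.001], [0.083, 0.997, 0.002], [0.001, 0.002, -1.0]]
wrist_force: [-0.6, -2.8, 1.5]
gripper_width: 0.505
gripper_force: 30.0
```

Call:
drive_tool(rows=[[40, -5.6, 0.5, -11.3, 0, 0, 0], [40, -4.9, 0.4, -11.6, 0, 0, 0], [40, -4.2, 0.4, -11.9, 0, 0, 0], [40, -3.5, 0.3, -12.1, 0, 0, 0], [40, 0, 0, 0, 0, 0, 0]])

```text
time_s: 24.77
tcp_pos: [0.4674, 0.1975, 0.1596]
ee_rot: [[-0.997, 0.083, -0.004], [0.083, 0.997, 0.001], [0.004, 0.001, -1.0]]
wrist_force: [-1.0, 0.2, -0.3]
gripper_width: 0.501
gripper_force: 30.0
```

Call:
drive_tool(rows=[[40, -1.6, 0.1, -6.2, 0, 0, 0], [40, -1.3, 0.1, -6.2, 0, 0, 0], [40, -1.1, 0.1, -6.2, 0, 0, 0], [40, -1, 0.1, -6.2, 0, 0, 0], [40, 0, 0, 0, 0, 0, 0]])

```text
time_s: 25.18
tcp_pos: [0.463, 0.1979, 0.1353]
ee_rot: [[-0.997, 0.083, -0.002], [0.083, 0.997, 0.002], [0.002, 0.001, -1.0]]
wrist_force: [-2.3, -0.9, -1.2]
gripper_width: 0.501
gripper_force: 30.0
```

Call:
drive_tool(rows=[[40, -0.5, 0, -6, 0, 0, 0], [40, -0.3, 0, -6, 0, 0, 0], [40, 0, 0, -4, 0, 0, 0], [40, 0, 0, 0, 0, 0, 0]])

```text
time_s: 25.52
tcp_pos: [0.4618, 0.198, 0.1194]
ee_rot: [[-0.996, 0.084, -0.003], [0.084, 0.997, 0.002], [0.003, 0.001, -1.0]]
wrist_force: [-5.8, 1.3, -0.7]
gripper_width: 0.504
gripper_force: 30.0
```

Call:
drive_tool(rows=[[40, 0, 0, -3, 0, 0, 0], [40, 0, 0, -2, 0, 0, 0], [40, 0, 0, 0, 0, 0, 0]])

```text
time_s: 25.77
tcp_pos: [0.4618, 0.198, 0.1149]
ee_rot: [[-0.996, 0.084, -0.003], [0.084, 0.996, 0.002], [0.003, 0.001, -1.0]]
wrist_force: [-4.7, 0.7, -0.9]
gripper_width: 0.501
gripper_force: 30.0
```

Call:
drive_tool(rows=[[40, 0, 0, -2, 0, 0, 0], [40, 0, 0, 0, 0, 0, 0]])

```text
time_s: 25.93
tcp_pos: [0.4618, 0.198, 0.1141]
ee_rot: [[-0.997, 0.083, -0.003], [0.083, 0.997, 0.001], [0.003, 0.001, -1.0]]
wrist_force: [-9.4, -0.1, 6.3]
gripper_width: 0.503
gripper_force: 30.0
```

Call:
drive_tool(rows=[[40, 0, 0, -2, 0, 0, 0], [40, 0, 0, 0, 0, 0, 0]])

```text
time_s: 26.1
tcp_pos: [0.4618, 0.198, 0.114]
ee_rot: [[-0.997, 0.083, -0.002], [0.083, 0.997, 0.001], [0.002, 0.001, -1.0]]
wrist_force: [-12.6, -0.2, 16.6]
gripper_width: 0.501
gripper_force: 30.0
```

The lid is on its stop. Release and withdraw.

Call:
drive_tool(rows=[[100, 0, 0, 0, 0, 0, 0], [100, 0, 0, 0, 0, 0, 0], [100, 0, 0, 0, 0, 0, 0], [100, 0, 0, 0, 0, 0, 0], [100, 0, 0, 0, 0, 0, 0]])

```text
time_s: 26.52
tcp_pos: [0.4631, 0.1983, 0.1114]
ee_rot: [[-0.997, 0.083, -0.0], [0.083, 0.997, 0.002], [0.0, 0.002, -1.0]]
wrist_force: [-0.1, -0.2, 0.0]
gripper_width: 0.795
gripper_force: 0.0
```

Call:
drive_tool(rows=[[100, 0, 0, 0, 0, 0, 0], [100, 0, 0, 0, 0, 0, 0], [100, 0, 0, 0, 0, 0, 0], [100, 0, 0, 15, 0, 0, 0], [100, 0, 0, 25, 0, 0, 0]])

```text
time_s: 26.93
tcp_pos: [0.461, 0.1969, 0.1495]
ee_rot: [[-0.996, 0.084, -0.006], [0.084, 0.996, -0.002], [0.006, -0.002, -1.0]]
wrist_force: [0.7, 0.8, 0.6]
gripper_width: 0.996
gripper_force: 0.0
```

Call:
drive_tool(rows=[[100, 0, 0, 30, 0, 0, 0], [100, 0, 0, 30, 0, 0, 0], [100, -20, -30, 20, 0, 0, 0], [100, -20, -30, 0, 0, 0, 0], [100, 0, -30, 0, 0, 0, 0]])

```text
time_s: 27.35
tcp_pos: [0.4204, 0.1072, 0.2328]
ee_rot: [[-0.997, 0.081, 0.0], [0.081, 0.997, 0.004], [-0.0, 0.004, -1.0]]
wrist_force: [0.3, 0.0, -1.2]
gripper_width: 1.0
gripper_force: 0.0
```

Call:
drive_tool(rows=[[100, 0, -30, 0, 0, 0, 0], [100, 0, -30, 0, 0, 0, 0], [100, 0, -20, 0, 0, 0, 0], [100, 0, 0, 0, 0, 0, 0], [100, 0, 0, 0, 0, 0, 0]])

```text
time_s: 27.77
tcp_pos: [0.4226, 0.0273, 0.2316]
ee_rot: [[-0.996, 0.085, -0.0], [0.085, 0.996, 0.002], [0.001, 0.002, -1.0]]
wrist_force: [1.3, -0.7, 0.2]
gripper_width: 0.999
gripper_force: 0.0
```

```bash
python3 - <<'E'
from h import *
np.set_printoptions(precision=4,suppress=True)
C=np.array([.581,.188]);ex=np.array([.9964,-.0845]);ey=np.array([.0845,.9964])
for n in("top","side"):
  c=capture(n); X=cloud(c); q=X[:,:2]-C; Q=np.c_[q@ex,q@ey,X[:,2]]
  B=Q[(abs(Q[:,0])<.085)&(abs(Q[:,1])<.12)&(Q[:,2]>.09)&(Q[:,2]<.16)]
  f=np.linalg.lstsq(np.c_[B[:,0],B[:,1],np.ones(len(B))],B[:,2],rcond=None)[0]; print(n,len(B),"slope",f)
  if n=="side": save(c,"end.png")
s=sense();print(s["tcp_pos"],s["time_s"],s["wrist_force"])
E
```

```text
top 8918 slope [0.     0.001  0.1171]
side 4543 slope [-0.0008  0.0023  0.1185]
[0.4228 0.0284 0.2316] 27.8667 [0.4909 0.2463 0.646 ]
```

View pics/end.png

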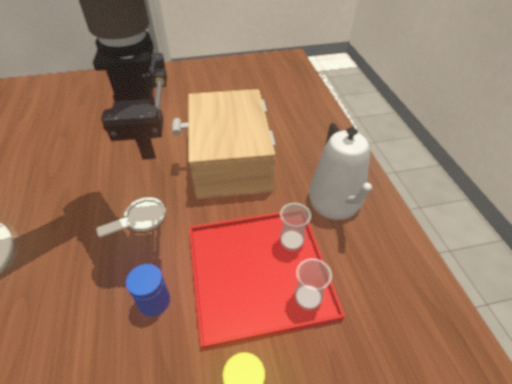

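The lid is flat shut (slope about 0), the gripper is clear, and the glasses, teapot and spoon rest are where they were. Handing in.

```bash
python3 -c "from station import finish_job; print(finish_job())"
```

```text
the job is handed in; nothing more can be done
None
```

The tea tin is standing in the chest with the lid fully shut over it, nothing else was moved, and the job is handed in at about 28 s; no verdict came back.

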